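Set the photometer's filter turret and start it

ROBOT

A 6-joint arm with a two-finger parallel gripper is mounted at the origin on the work surface. World frame = base frame: x ahead of the robot, y to its left, z up, the work surface at z = 0. Lengths are in m, angles in rad, forces in N, time in s.
With the tool pointing down it reaches from about 0.35 to 0.875 m from the base axis. Payload 4.2 kg.
Tool frame: the origin (TCP) lies on the centre line of the jaws, within the pads' length; the fingertips stand 25 mm ahead of it and the grasp point (between the pads) lies 6 mm ahead of it (ctrl.finger_overhang is the distance from the TCP to the fingertips, in m); z points along the fingers, y is the line along which they close (so a half turn about z gives the same grasp; the last joint's range is limited). The gripper opens to 85 mm and grips with 20 to 120 N. Pads are 22 mm wide; open, the fingers measure 114 mm over their backs; the gripper's body (76 mm by 85 mm) begins 54 mm behind the grasp point. The pads swing forward as they close: fully open they stand 13 mm farther back than shut.
Start: joints at [-1.041, 0.385, 0.008, 0, -1.194, -0.259], TCP at [0.167, -0.602, 0.222] pointing down, gripper open.
Joint ranges: [-3.14, 3.14], [-1.21, 2.06], [-1.07, 1.41], [-3.16, 2.05], [-2.99, -0.16], [-3.1, 3.1]. Speed limits (rad/s): [2.79, 2.79, 3.14, 3.14, 3.14, 3.14].

INTERFACE

Orientations are given as a 3x3 rotation matrix whose columns are the frame's x, y, z axes.
In Python, from cell import ctrl gives the robot as it stands.
- The arm moves only by the shell command python3 -m jog 'ROWS' [OPENING] [FORCE]. ROWS is JSON, a list of rows, each an object of numbers: "dx", "dy", "dz": the shift along the tool's x, y, z in mm; "ax", "ay", "az": the turn, a rotation vector about the tool's x, y, z in degrees. In form: [{"dx": .., "dy": .., "dz": .., "ax": .., "ay": .., "az": ..}, ...]. A call has 1 to 20 rows; each row is the pose to reach, as a shift and turn from the pose commanded when the call began, along the tool's axes at that moment; what a row does not reach only later rows make up. A row lasts 1/10 s, in which the tool goes at most 50 mm and 8.59 degrees, less where a joint would pass 70% of its speed; a pose out of reach is approached as far as the arm can. A call with a gripper value outside its range is refused whole. OPENING is the finger opening in mm, from 0 to 85.4, set as the call begins (- or left out, the last holds). The fingers move at their own pace and stop on an object; FORCE is the grip in N (left out, the last holds). Time passes only in rows, so rows that repeat a pose let the fingers close. It gives the time, the measured TCP pose, the force, the opening and the grip force at its end, in the units of the state.
- ctrl.state(): the state, without advancing time (a new reading comes with each control period).
- ctrl.camera(name): name is "scene" or "top" or "wrist"; returns (picture, depth): 420x560x3 uint8, blue, green, red; 420x560 float32, m along the optical axis (not along the pixel's ray), 0 where there is no reading.
- ctrl.camera_model(name): a dict with "fx", "fy", "cx", "cy" (pixels), "k1" (the pictures are not rectified: a ray, as slopes to the right and down, at radius r is drawn at 1 + k1 r^2 times it, then the intrinsics apply), "rvec" (rotation vector, rad) and "tvec" (3), from world to camera coordinates, as OpenCV has them. Camera axes: x right, y down, z forward; pixel columns grow to the right and rows downward; lengths in m; the calibration is good to about 2 mm. A picture is of the moment at which its call begins: read the wrist's pose just before it. camera_model takes no time and is no camera call; for the wrist camera it gives the pose at the moment of the call.
- ctrl.sign_off(): hands the job in; it is judged then, once.
The state is a dict: "time": time; "joint_pos": joint angles; "joint_velocities": joint speeds; "tau": joint torques, N m; "ee_pos": TCP position; "tcp_rot": TCP orientation; "wrist_force": force on the tool from outside, world axes, zero at the start; "ft_torque": the same for the moment, N m; "gripper_width": finger opening in m; "gripper_force": force on a finger pad.
Only numpy, scipy, OpenCV 4.12 (cv2) and the standard library are available. Lean on these libraries where they do the work, as an engineer would, in place of code of your own. Each camera call takes 0.05 s, during which the arm holds its last target. There are 200 camera calls.

TASK

With the fingertips, push the upright tab on the photometer's filter turret around until its pointer is in line with the middle of the round station plate with three studs, then press the start button fully down, let it come back up, and move clear. Push the tab gently, without pinching it, do not press start before the turret is set, and leave the beaker, bottle and vial where they are.

Things in the scene. Friction and masses are not known exactly. Their poses are not given: they have to be found in the camera images.
- photometer: White low benchtop instrument, 300 (x) x 320 (y) x 75 mm high, fixed to the bench; origin at the centre of its underside. Its -x side is its front. Its flat top carries the turret, four station plates and the start button.
- turret: Aluminium disc, 170 mm in diameter, flat on the photometer, its top 95 mm above the bench (hub and windows under 3 mm more). Origin on its vertical axis, 75 mm above the bench; the tab lies along its own -x. Turns either way, yaw -2.0 to 2.0 rad relative to the photometer, 0 with the tab to the front. Stiff (friction, about 2 N at the tab), no spring or clicks: stays where left.
- tab (a point): Point on the upright black tab of the turret, 70 mm from the turning axis, at the tab's top, 130 mm above the bench. The tab is 24 mm long radially (58 to 82 mm from the axis), 12 mm thick in the direction of turning, and stands 35 mm above the disc.
- pointer (a point): Point in the air that turns with the turret, straight outward from the tab, 118 mm from the turning axis, 80 mm above the bench; a small black nose at the tab's foot points to it. It lies over the middle of a station plate when the tab is in line with that plate.
- plate3: Station plate with three black studs in a slanting row, as on a die: round, aluminium, 42 mm in diameter, 4 mm thick; studs 8 mm wide, 2 mm high. Origin: centre of its underside, 75 mm above the bench. Like plates with 1, 2 and 4 studs share its circle, at -85, -35, 35, 85 degrees of turret yaw; which is where varies. The tab starts between the middle two.
- start_top (a point): Centre of the top of the start button: a round black push button, 28 mm in diameter, in a grey housing at the front left corner of the photometer's top; pressed straight down.
- start (a joint): Travel of the start button in m: 0 up, 0.006 fully down; springs back; fully down takes about 5 N.
- beaker: Loose glass beaker, 72 mm in diameter, 70 mm high, to the left of the photometer; origin at the centre of its underside.
- bottle: Loose white bottle with cap, 60 mm in diameter, 140 mm high, to the right of the photometer; origin at the centre of its underside.
- vial: Loose small amber vial, 24 mm in diameter, 45 mm high, standing on the far right corner of the photometer's top; origin at the centre of its underside.

How it is judged:
On the way, in this order (a step that is already met when the one before it is completed fails the run):
1. the turret's pointer is in line with the three-stud plate, and the turret at rest (horizontal distance between pointer and plate3 below 0.013 m and angular speed of turret below 0.05 rad/s), for 0.3 s.
2. the start button is pressed down (value of joint start above 0.0045 m), for 0.05 s.
At the end, for the whole second after the job is handed in: The turret is at rest with its pointer within 13 mm of the middle of the three-stud plate (about 6 degrees), the start button is up again, and beaker, bottle and vial are within 20 mm of where they stood (all of step 1 and value of joint start below 0.0015 m and distance of each of beaker, bottle, vial from where it was at the start of the episode below 0.02 m); the robot touches nothing.
It fails at once if the start button is pressed (over 3 mm) while the pointer is not in line with the three-stud plate (value of joint start above 0.003 m and horizontal distance between pointer and plate3 above 0.013 m).
It fails at once if the tab is pinched or the turret forced (over 35 N) (contact force between the fingers and turret above 35 N).
It fails at once if the beaker, bottle or vial is lifted, knocked over or pushed aside (over 20 mm) (distance of any of beaker, bottle, vial from where it was at the start of the episode above 0.02 m).
It also fails if it takes over 48 s, if anything falls off the work surface, if the arm or the gripper's body presses on something with over 40 N, if the wrist force passes 120 N, or if a joint passes its speed limit or range.

## Working session

There is one attempt and no reset: what is moved stays moved. The work goes in short steps, Python scripts to look and compute and a shell command to move; the robot and the scene stay as the last step left them, time stands still between calls to the robot, and variables do not carry over. Pictures are saved under pics/ and viewed, at most 10 in all, crops included, and the job is handed in when it is done.

```bash
ls; mkdir -p pics
python3 - <<'E'
from cell import ctrl
import cv2,numpy as np
s=ctrl.state();print(s['time'],s['ee_pos'],s['tcp_rot'])
ims=[]
for n in("top","scene"):
    p,d=ctrl.camera(n);cv2.imwrite(f"pics/{n}0.png",p);np.save(f"{n}0.npy",d);m=ctrl.camera_model(n);print(n,m)
E
```

```text
pics
0.0 [ 0.16703423 -0.60162936  0.220608  ] [[-9.63599736e-01 -2.67348202e-01 -6.98414595e-04]
 [-2.67349092e-01  9.63597425e-01  2.11329268e-03]
 [ 1.08005507e-04  2.22308878e-03 -9.99997523e-01]]
top {'fx': 404.1883061039602, 'fy': 404.1883061039602, 'cx': 279.66582824436136, 'cy': 209.30988702490274, 'k1': -0.06277557698718664, 'rvec': array([ 2.17283685, -2.00129053,  0.23271339]), 'tvec': array([-0.0102722 ,  0.6561339 ,  0.78401978])}
scene {'fx': 415.235702890742, 'fy': 415.235702890742, 'cx': 278.4324718731836, 'cy': 213.92716155113695, 'k1': -0.06746626726176304, 'rvec': array([ 2.05156064,  0.64162547, -0.34892548]), 'tvec': array([-0.54207958, -0.09347582,  1.19727386])}
```

View pics/top0.png

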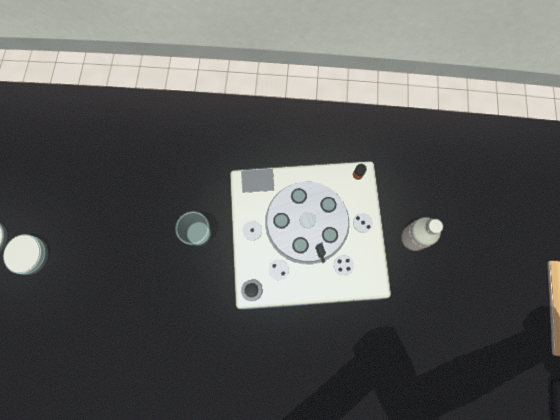

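The top view shows the three-stud plate at pixel (363,223) on the right and the tab at about (320,250), in front. The start button is at (252,289), the bottle at (425,232) and the vial at (360,171).

```bash
cat > h.py <<'E'
from cell import ctrl
import cv2,numpy as np
def ray(n,px,z,m=None):
    m=m or ctrl.camera_model(n)
    K=np.array([[m['fx'],0,m['cx']],[0,m['fy'],m['cy']],[0,0,1]])
    u=cv2.undistortPoints(np.array([[px]],float),K,np.array([m['k1'],0,0,0]))[0,0]
    R=cv2.Rodrigues(np.array(m['rvec']))[0];t=np.array(m['tvec'])
    c=-R.T@t;d=R.T@np.array([u[0],u[1],1]);return c+d*(z-c[2])/d[2]
def tool(v):  # world shift (m) -> tool mm
    return np.array(ctrl.state()['tcp_rot']).T@np.array(v)*1000
E
python3 - <<'E'
from h import *
p=cv2.imread('pics/top0.png')
g=cv2.cvtColor(p,cv2.COLOR_BGR2GRAY)
w=(g>120).astype(np.uint8);w[:130]=0
# plates/button guesses by ray
for n,px,z in[('p1',(252,231),.079),('p2',(279,270),.079),('p4',(344,265),.079),('p3',(363,223),.079),('start',(252,290),.095),('hub',(308,221),.097),('tabtop',(320,248),.13),('nose',(324,260),.08),('bottlecap',(435,227),.14),('vialtop',(361,169),.12),('beaker',(193,228),.07),
  ('c1',(232,171),.075),('c2',(374,163),.075),('c3',(389,298),.075),('c4',(236,307),.075)]:
    print(n,ray('top',px,z).round(4))
# circle through plates
P=np.array([ray('top',px,.079)[:2] for px in[(252,231),(279,270),(344,265),(363,223)]])
A=np.c_[2*P,np.ones(4)];s=np.linalg.lstsq(A,(P**2).sum(1),rcond=None)[0];print('axis',s[:2],np.sqrt(s[2]+s[:2]@s[:2]))
cv2.imwrite('pics/crop.png',cv2.resize(p[150:320,180:450],None,fx=2.9,fy=2.9,interpolation=cv2.INTER_CUBIC))
E
```

```text
p1 [0.603  0.0978 0.079 ]
p2 [0.5263 0.0343 0.079 ]
p4 [ 0.5474 -0.0987  0.079 ]
p3 [ 0.6392 -0.1348  0.079 ]
start [0.4807 0.0846 0.095 ]
hub [ 0.6302 -0.0174  0.097 ]
tabtop [ 0.5711 -0.0429  0.13  ]
nose [ 0.5543 -0.0568  0.08  ]
bottlecap [ 0.6291 -0.2659  0.14  ]
vialtop [ 0.7445 -0.1191  0.12  ]
beaker [0.6007 0.2252 0.07  ]
c1 [0.7333 0.1552 0.075 ]
c2 [ 0.7774 -0.1554  0.075 ]
c3 [ 0.4877 -0.1947  0.075 ]
c4 [0.4447 0.1153 0.075 ]
axis [ 0.63283492 -0.01675007] 0.1182647693989848
```

View pics/crop.png

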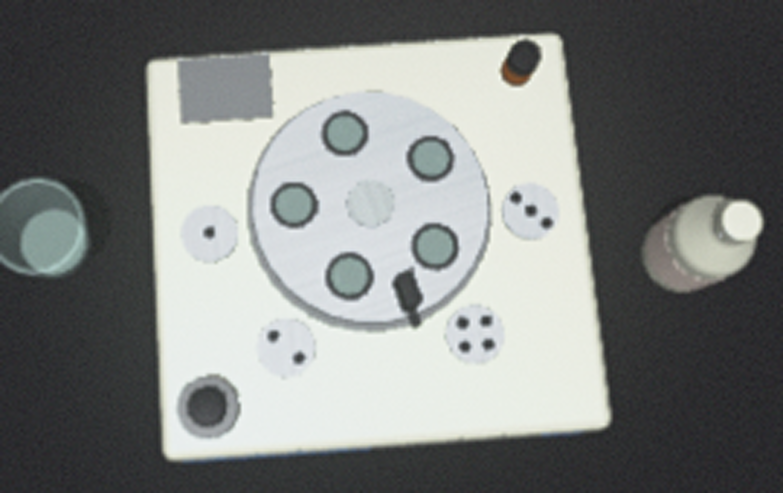

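View pics/scene0.png

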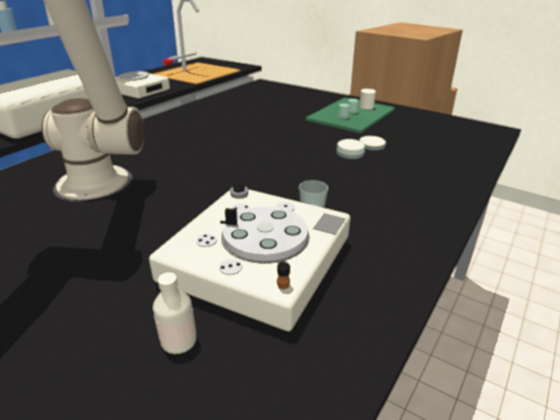

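```bash
python3 -m jog '[{"dx":-265,"dy":231,"az":-5},{"dx":-530,"dy":462,"az":-9.5},{"dx":-530,"dy":462,"az":-9.5},{"dx":-530,"dy":462,"az":-9.5},{"dx":-530,"dy":462,"az":-9.5},{"dx":-530,"dy":462,"az":-9.5},{"dx":-530,"dy":462,"az":-9.5},{"dx":-530,"dy":462,"az":-9.5},{"dx":-530,"dy":462,"az":-9.5},{"dx":-530,"dy":462,"az":-9.5},{"dx":-530,"dy":462,"az":-9.5},{"dx":-530,"dy":462,"az":-9.5},{"dx":-530,"dy":462,"az":-9.5},{"dx":-530,"dy":462,"az":-9.5},{"dx":-530,"dy":462,"az":-9.5},{"dx":-530,"dy":462,"az":-9.5},{"dx":-530,"dy":462,"az":-9.5},{"dx":-530,"dy":462,"az":-9.5},{"dx":-530,"dy":462,"az":-9.5},{"dx":-530,"dy":462,"az":-9.5}]' 0 20
python3 - <<'E'
from h import *
s=ctrl.state();print(s['time'],s['ee_pos'],s['tcp_rot'],s['joint_pos'],ctrl.finger_overhang)
p,d=ctrl.camera('wrist');cv2.imwrite('pics/w1.png',p);print(ctrl.camera_model('wrist'))
E
```

```text
0.1 [ 0.16706368 -0.60171084  0.22072413] [[-9.63607562e-01 -2.67320224e-01 -6.04152461e-04]
 [-2.67320892e-01  9.63605804e-01  1.84286748e-03]
 [ 8.95290713e-05  1.93730361e-03 -9.99998119e-01]] [-1.04140417e+00  3.85494775e-01  6.77025521e-03 -4.40090117e-04
 -1.19396755e+00 -2.58618250e-01] 0.025
{'fx': 290.24485804385307, 'fy': 290.24485804385307, 'cx': 273.9808751032198, 'cy': 207.8387471477146, 'k1': -0.012157878659491975, 'rvec': array([-1.79457009, -2.35928986, -0.316891  ]), 'tvec': array([ 0.62371749, -0.03547307,  0.37741311])}invalid input at $[0]: expected keys dx, dy, dz, ax, ay, az
```

View pics/w1.png

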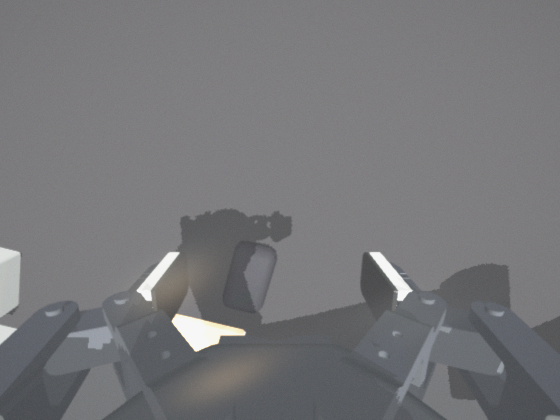

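The move was refused because every row needs all six keys. The wrist view shows only the bench below the open fingers, so the arm has not moved. I'll retype the rows in full.

```bash
python3 -m jog '[{"dx":-265,"dy":231,"dz":0,"ax":0,"ay":0,"az":-5},{"dx":-530,"dy":462,"dz":0,"ax":0,"ay":0,"az":-9.5},{"dx":-530,"dy":462,"dz":0,"ax":0,"ay":0,"az":-9.5},{"dx":-530,"dy":462,"dz":0,"ax":0,"ay":0,"az":-9.5},{"dx":-530,"dy":462,"dz":0,"ax":0,"ay":0,"az":-9.5},{"dx":-530,"dy":462,"dz":0,"ax":0,"ay":0,"az":-9.5},{"dx":-530,"dy":462,"dz":0,"ax":0,"ay":0,"az":-9.5},{"dx":-530,"dy":462,"dz":0,"ax":0,"ay":0,"az":-9.5},{"dx":-530,"dy":462,"dz":0,"ax":0,"ay":0,"az":-9.5},{"dx":-530,"dy":462,"dz":0,"ax":0,"ay":0,"az":-9.5},{"dx":-530,"dy":462,"dz":0,"ax":0,"ay":0,"az":-9.5},{"dx":-530,"dy":462,"dz":0,"ax":0,"ay":0,"az":-9.5},{"dx":-530,"dy":462,"dz":0,"ax":0,"ay":0,"az":-9.5},{"dx":-530,"dy":462,"dz":0,"ax":0,"ay":0,"az":-9.5},{"dx":-530,"dy":462,"dz":0,"ax":0,"ay":0,"az":-9.5},{"dx":-530,"dy":462,"dz":0,"ax":0,"ay":0,"az":-9.5},{"dx":-530,"dy":462,"dz":0,"ax":0,"ay":0,"az":-9.5},{"dx":-530,"dy":462,"dz":0,"ax":0,"ay":0,"az":-9.5},{"dx":-530,"dy":462,"dz":0,"ax":0,"ay":0,"az":-9.5},{"dx":-530,"dy":462,"dz":0,"ax":0,"ay":0,"az":-9.5}]' 0 20
python3 - <<'E'
from h import *
s=ctrl.state();print(s['joint_pos'])
p,d=ctrl.camera('wrist');cv2.imwrite('pics/w2.png',p)
E
```

```text
time: 2.15
ee_pos: [0.554, -0.0161, 0.222]
tcp_rot: [[-0.907, -0.422, 0.0], [-0.422, 0.907, 0.0], [-0.0, -0.0, -1.0]]
wrist_force: [-0.8, 0.7, -1.6]
gripper_width: -0.0002
gripper_force: 0.0
[ 2.63433779e-01  2.64158033e-01 -1.67819497e-01 -1.19394701e-05
 -1.13840616e+00 -1.39894805e+00]
```

View pics/w2.png

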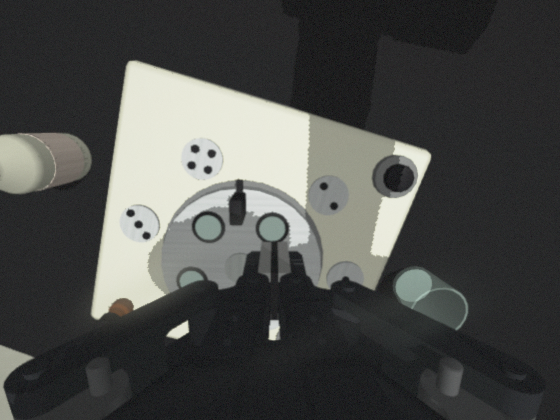

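The wrist view shows the tab at about (238,208) with its nose at (240,185), so it lies along the image vertical and the tool's x axis is radial. Plate 3 is at (140,223), the start button at (398,177), and the closed fingertips are to the right of the tab.

Run:
```python
from h import *
for n,px,z in[('p3',(140,223),.079),('p4',(202,158),.079),('p2',(329,194),.079),('start',(400,177),.095),('tabtop',(237,206),.13),('nose',(240,184),.085)]:
    print(n,ray('wrist',px,z).round(4))
P=np.array([ray('wrist',px,.079)[:2] for px in[(140,223),(202,158),(329,194)]]+[ray('top',px,.079)[:2] for px in[(252,231),(279,270),(344,265),(363,223)]])
A=np.c_[2*P,np.ones(7)];s=np.linalg.lstsq(A,(P**2).sum(1),rcond=None)[0];print('axis',s[:2],np.sqrt(s[2]+s[:2]@s[:2]))
# button refine by dark disc in top0
p=cv2.imread('pics/top0.png');g=cv2.cvtColor(p,cv2.COLOR_BGR2GRAY)[275:304,239:266]
for t in(45,60,80):
  M=cv2.moments((g<t).astype(np.uint8));c=(239+M['m10']/M['m00'],275+M['m01']/M['m00']);print(t,c,M['m00'],ray('top',c,.095))
d=np.load('top0.npy');m=ctrl.camera_model('top');R=cv2.Rodrigues(m['rvec'])[0];cam=-R.T@m['tvec']
for u,v in[(252,290),(252,288),(262,290),(270,295)]:
  q=ray('top',(u,v),0.);w=q-cam; print(u,v,(cam+w*d[v,u]/(R[2]@w)).round(4))
```

```text
p3 [ 0.6436 -0.1324  0.079 ]
p4 [ 0.5511 -0.0969  0.079 ]
p2 [0.53   0.0364 0.079 ]
start [0.484  0.0868 0.095 ]
tabtop [ 0.5671 -0.0449  0.13  ]
nose [ 0.5581 -0.0515  0.085 ]
axis [ 0.6339982  -0.01605742] 0.11777720183126852Traceback (most recent call last):
  File "<stdin>", line 9, in <module>
ZeroDivisionError: float division by zero
```

```bash
python3 -m jog '[{"dx":0,"dy":0,"dz":40,"ax":0,"ay":0,"az":0},{"dx":0,"dy":0,"dz":70,"ax":0,"ay":0,"az":0},{"dx":0,"dy":0,"dz":85,"ax":0,"ay":0,"az":0},{"dx":0,"dy":0,"dz":91,"ax":0,"ay":0,"az":0},{"dx":0,"dy":0,"dz":91,"ax":0,"ay":0,"az":0},{"dx":0,"dy":-5,"dz":91,"ax":0,"ay":0,"az":0},{"dx":0,"dy":-10,"dz":91,"ax":0,"ay":0,"az":0},{"dx":0,"dy":-10,"dz":91,"ax":0,"ay":0,"az":0}]'
python3 - <<'E'
from h import *
s=ctrl.state();R=np.array(s['tcp_rot']);a=R[:2,:2].T@(np.array(s['ee_pos'])[:2]-[.634,-.016])*1000;print(a)
for t in range(3,67,3):
    c,sn=np.cos(np.radians(t)),np.sin(np.radians(t));print(t,(a[0]*c+a[1]*sn-a[0]).round(1),(-a[0]*sn+a[1]*c-a[1]).round(1))
E
```

```text
time: 3.0
ee_pos: [0.5594, -0.0248, 0.1317]
tcp_rot: [[-0.907, -0.422, 0.002], [-0.422, 0.907, 0.0], [-0.002, -0.001, -1.0]]
wrist_force: [0.2, 1.0, -1.1]
gripper_width: -0.0001
gripper_force: 0.0
[71.31917183 23.48916883]
3 1.1 -3.8
6 2.1 -7.6
9 2.8 -11.4
12 3.3 -15.3
15 3.6 -19.3
18 3.8 -23.2
21 3.7 -27.1
24 3.4 -31.0
27 2.9 -34.9
30 2.2 -38.8
33 1.3 -42.6
36 0.2 -46.4
39 -1.1 -50.1
42 -2.6 -53.8
45 -4.3 -57.3
48 -6.1 -60.8
51 -8.2 -64.1
54 -10.4 -67.4
57 -12.8 -70.5
60 -15.3 -73.5
63 -18.0 -76.4
66 -20.9 -79.1
```

```bash
python3 -m jog '[{"dx":1,"dy":-4,"dz":0,"ax":0,"ay":0,"az":-3},{"dx":2,"dy":-8,"dz":0,"ax":0,"ay":0,"az":-6},{"dx":3,"dy":-11.5,"dz":0,"ax":0,"ay":0,"az":-9},{"dx":3.3,"dy":-15.3,"dz":0,"ax":0,"ay":0,"az":-12},{"dx":3.6,"dy":-19.3,"dz":0,"ax":0,"ay":0,"az":-15},{"dx":3.8,"dy":-23,"dz":0,"ax":0,"ay":0,"az":-18},{"dx":3.7,"dy":-27,"dz":0,"ax":0,"ay":0,"az":-21},{"dx":3.4,"dy":-31,"dz":0,"ax":0,"ay":0,"az":-24},{"dx":3,"dy":-35,"dz":0,"ax":0,"ay":0,"az":-27},{"dx":2,"dy":-39,"dz":0,"ax":0,"ay":0,"az":-30}]'
python3 - <<'E'
from h import *
p,d=ctrl.camera('top');cv2.imwrite('pics/t3.png',cv2.resize(p[130:330,180:450],None,fx=2.9,fy=2.9,interpolation=cv2.INTER_CUBIC))
p,d=ctrl.camera('wrist');cv2.imwrite('pics/w3.png',p)
E
```

```text
time: 4.0
ee_pos: [0.5735, -0.0607, 0.1313]
tcp_rot: [[-0.572, -0.82, 0.001], [-0.82, 0.572, 0.0], [-0.001, -0.001, -1.0]]
wrist_force: [-0.2, -0.5, 0.4]
gripper_width: -0.0
gripper_force: 0.0
```

View pics/w3.png

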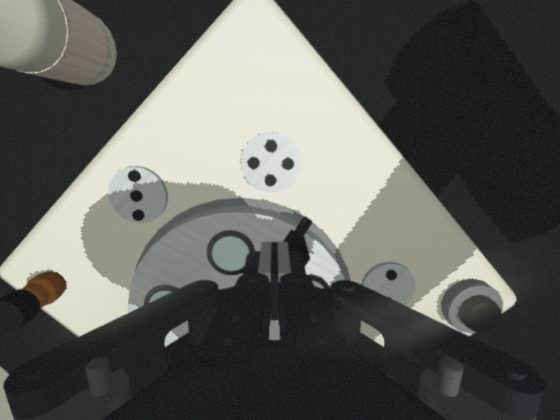

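The tab's nose appears at (305,222), to the right of the fingers at (275,255), so the push may not have caught the tab. I'll check the top view.

Run:
```python
from h import *
for n,px,z in[('p4',(270,161),.079),('p3',(138,194),.079),('nose',(307,221),.085),('tab',(298,238),.13)]:
    print(n,ray('wrist',px,z).round(4))
# where do TCP and tip project in the wrist image
m=ctrl.camera_model('wrist');s=ctrl.state();K=np.array([[m['fx'],0,m['cx']],[0,m['fy'],m['cy']],[0,0,1]])
e=np.array(s['ee_pos']);Z=np.array(s['tcp_rot'])[:,2]
q=np.array([e,e+.025*Z]);print(cv2.projectPoints(q,m['rvec'],m['tvec'],K,np.array([m['k1'],0,0,0]))[0].ravel())
```

```text
p4 [ 0.5513 -0.0982  0.079 ]
p3 [ 0.643  -0.1337  0.079 ]
nose [ 0.5537 -0.0485  0.085 ]
tab [ 0.5594 -0.058   0.13  ]
[274.35008704 248.49153641 274.33493059 233.13994603]
```

View pics/t3.png

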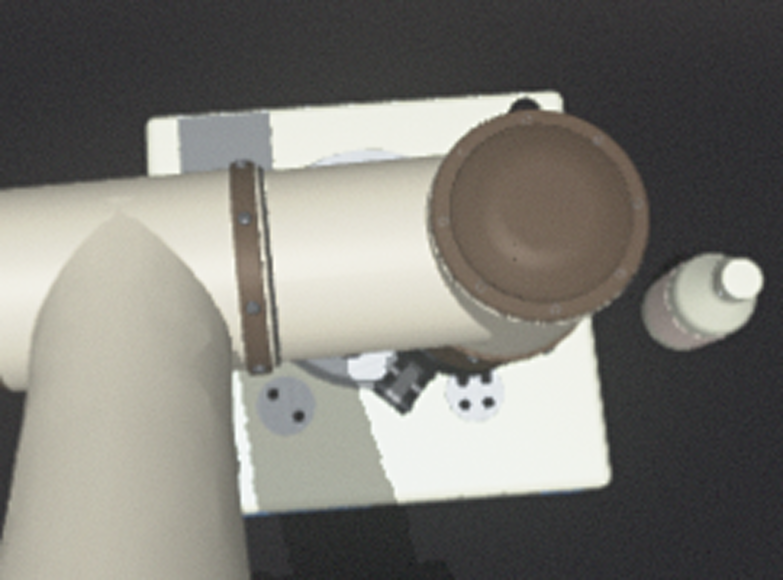

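Run:
```python
from h import *
m=ctrl.camera_model('wrist');p,d=ctrl.camera('wrist')
s=ctrl.state();e=np.array(s['ee_pos']);T=np.array(s['tcp_rot'])
R=cv2.Rodrigues(m['rvec'])[0];cam=-R.T@m['tvec'];print('cam in tool mm',T.T@(cam-e)*1e3)
def P(u,v):
  w=ray('wrist',(u,v),0.,m)-cam
  return cam+w*d[v,u]/(R[2]@w)
for v in range(215,290,6):
  print(v,*['(%d %d|%d)'%(*(T.T@(P(u,v)-e)*1e3)[:2],P(u,v)[2]*1e3) for u in range(244,325,6)])
cv2.imwrite('pics/w3c.png',cv2.resize(p[190:310,200:360],None,fx=5,fy=5,interpolation=cv2.INTER_CUBIC)*1)
```

```text
cam in tool mm [  65.19484021   -0.35652429 -152.20628348]
215 (8 -20|94) (8 -16|95) (8 -12|94) (8 -8|95) (8 -4|94) (7 0|91) (5 3|82) (3 8|76) (3 12|76) (2 17|74) (2 21|74) (2 26|74) (2 31|73) (2 35|74)
221 (4 -21|94) (4 -16|95) (4 -12|94) (4 -8|94) (4 -4|94) (4 0|94) (4 3|95) (3 7|92) (1 12|85) (-1 17|75) (6 19|100) (6 23|100) (-1 31|74) (-2 35|73)
227 (0 -21|94) (0 -16|95) (0 -12|93) (0 -8|94) (0 -4|94) (0 0|94) (0 3|95) (0 7|94) (0 11|93) (2 15|100) (2 19|100) (-6 26|75) (-6 31|75) (-6 35|74)
233 (-3 -21|95) (-4 -17|94) (-4 -12|94) (-3 -8|95) (-4 -4|95) (-4 0|94) (-4 3|93) (-4 7|95) (-1 11|102) (-2 15|100) (-4 20|94) (-7 25|86) (-11 31|75) (-11 36|74)
239 (-8 -21|95) (-9 -17|93) (-8 -13|94) (-8 -8|94) (-8 -4|95) (-8 0|94) (-8 3|94) (-5 7|103) (0 10|114) (-2 14|109) (-6 19|99) (-9 24|93) (-9 29|91) (-16 36|75)
245 (-12 -21|96) (-12 -17|96) (-12 -13|95) (9 -6|149) (9 -3|149) (9 0|150) (9 2|149) (9 5|150) (-1 10|122) (-2 13|121) (-4 18|114) (-13 24|94) (-12 28|95) (-13 33|93)
251 (-17 -21|96) (5 -12|148) (5 -9|148) (9 -6|156) (9 -3|157) (9 0|156) (10 2|157) (9 5|157) (5 8|146) (-2 13
[... 331 characters left out ...]
0 16|128) (-26 25|94) (-26 29|94) (-26 33|94)
269 (5 -13|167) (5 -11|167) (5 -8|167) (9 -5|175) (9 -2|175) (9 0|175) (9 2|175) (9 4|174) (5 7|167) (5 10|167) (5 12|167) (-31 25|94) (-31 29|94) (-31 33|94)
275 (10 -12|181) (12 -9|186) (12 -7|185) (10 -5|181) (8 -2|177) (8 0|177) (8 1|177) (11 4|182) (12 6|186) (11 8|184) (10 11|181) (-35 25|95) (-35 29|96) (-35 33|95)
281 (10 -11|186) (11 -9|187) (11 -7|188) (10 -4|186) (9 -2|185) (5 0|176) (10 1|186) (10 4|186) (11 6|187) (11 8|187) (10 10|186) (10 12|186) (-40 29|95) (-40 33|96)
287 (10 -11|190) (10 -9|190) (10 -6|190) (11 -4|192) (7 -2|186) (2 0|176) (10 1|190) (11 3|191) (10 6|190) (10 8|190) (10 10|190) (10 12|190) (5 15|182) (-44 34|96)
```

View pics/w3c.png

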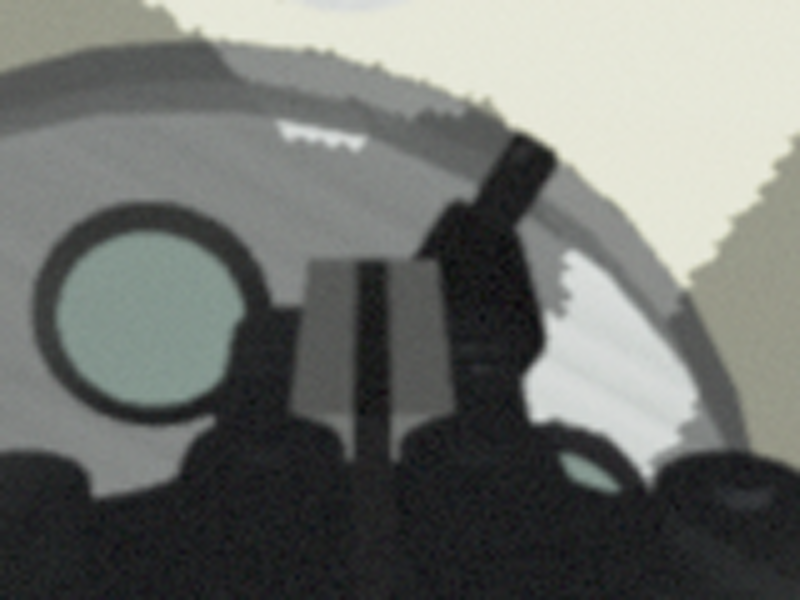

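The depth shows the shut fingertips ending at z ≈ 0.146 m. That is about 15 mm above the TCP, not 25 mm below it, so they passed over the 130 mm tab without touching it (wrist force ≈ 0). I'll go back to the starting side at this height, then lower so the measured tips sit at about 0.113 m.

```bash
python3 -m jog '[{"dx":-6,"dy":12,"dz":0,"ax":0,"ay":0,"az":8},{"dx":-13,"dy":24,"dz":0,"ax":0,"ay":0,"az":16},{"dx":-20,"dy":34,"dz":0,"ax":0,"ay":0,"az":24},{"dx":-26.5,"dy":41,"dz":0,"ax":0,"ay":0,"az":30},{"dx":-26.5,"dy":41,"dz":0,"ax":0,"ay":0,"az":30},{"dx":-26.5,"dy":41,"dz":8,"ax":0,"ay":0,"az":30},{"dx":-26.5,"dy":41,"dz":16,"ax":0,"ay":0,"az":30},{"dx":-26.5,"dy":41,"dz":24,"ax":0,"ay":0,"az":30},{"dx":-26.5,"dy":41,"dz":32,"ax":0,"ay":0,"az":30},{"dx":-26.5,"dy":41,"dz":32,"ax":0,"ay":0,"az":30}]'
python3 - <<'E'
from h import *
m=ctrl.camera_model('wrist');p,d=ctrl.camera('wrist');cv2.imwrite('pics/w4.png',p[120:320,100:400])
s=ctrl.state();e=np.array(s['ee_pos']);T=np.array(s['tcp_rot'])
R=cv2.Rodrigues(m['rvec'])[0];cam=-R.T@m['tvec']
v,u=np.mgrid[150:290,180:330];K=np.array([[m['fx'],0,m['cx']],[0,m['fy'],m['cy']],[0,0,1]])
n=cv2.undistortPoints(np.c_[u.ravel(),v.ravel()].astype(float)[:,None],K,np.array([m['k1'],0,0,0]))[:,0]
D=d[v,u].ravel();Pc=np.c_[n*D[:,None],D];W=(Pc-m['tvec'])@R;L=(W-e)@T*1e3
t=(abs(W[:,2]-.130)<.004)&(D>0)&(L[:,1]<-5);print('tabtop n',t.sum(),'tool',np.median(L[t],0),'min/max',np.percentile(L[t],[5,95],0))
c=W[t].mean(0)[:2]-[.634,-.016];print('tab angle',np.degrees(np.arctan2(c[1],c[0]))%360,np.hypot(*c))
f=(W[:,2]>.098)&(abs(L[:,1])<9)&(abs(L[:,0])<14)&(D>0);print('lowest finger',np.percentile(W[f,2],[1,3,10]) if f.any() else None)
a=T[:2,:2].T@(e[:2]-[.634,-.016])*1e3;print('axis->tcp',a,e)
E
```

```text
time: 5.15
ee_pos: [0.5537, -0.0157, 0.0968]
tcp_rot: [[-0.906, -0.422, -0.004], [-0.422, 0.906, -0.001], [0.004, 0.001, -1.0]]
wrist_force: [-0.1, 0.3, 0.7]
gripper_width: 0.0001
gripper_force: 0.0
tabtop n 648 tool [  4.93340066 -31.33643956 -31.79025563] min/max [[ -0.66938346 -38.15743317 -34.49643861]
 [  7.10733946  -7.32548101 -28.9557861 ]]
tab angle 200.3386580968514 0.07642967544887987
lowest finger [0.11195379 0.11379503 0.1186642 ]
axis->tcp [72.04249209 34.02625051] [ 0.55432698 -0.01562152  0.09767924]
```

```bash
python3 -m jog '[{"dx":0,"dy":-5,"dz":0,"ax":0,"ay":0,"az":0},{"dx":0,"dy":-10,"dz":0,"ax":0,"ay":0,"az":0},{"dx":1,"dy":-14,"dz":0,"ax":0,"ay":0,"az":-3},{"dx":2,"dy":-18,"dz":0,"ax":0,"ay":0,"az":-6},{"dx":3,"dy":-21.5,"dz":0,"ax":0,"ay":0,"az":-9},{"dx":3.3,"dy":-25.4,"dz":0,"ax":0,"ay":0,"az":-12},{"dx":3.6,"dy":-29.4,"dz":0,"ax":0,"ay":0,"az":-15},{"dx":3.8,"dy":-33.3,"dz":0,"ax":0,"ay":0,"az":-18},{"dx":3.7,"dy":-37.3,"dz":0,"ax":0,"ay":0,"az":-21},{"dx":3.4,"dy":-41.2,"dz":0,"ax":0,"ay":0,"az":-24},{"dx":3,"dy":-45.2,"dz":0,"ax":0,"ay":0,"az":-27},{"dx":2.2,"dy":-49,"dz":0,"ax":0,"ay":0,"az":-30}]'
python3 - <<'E'
from h import *
p,d=ctrl.camera('wrist');cv2.imwrite('pics/w5.png',p)
E
```

```text
time: 6.4
ee_pos: [0.5732, -0.0611, 0.0991]
tcp_rot: [[-0.572, -0.82, -0.001], [-0.82, 0.572, 0.0], [0.0, 0.001, -1.0]]
wrist_force: [-1.2, 1.6, 1.5]
gripper_width: 0.0002
gripper_force: 0.9
```

View pics/w5.png

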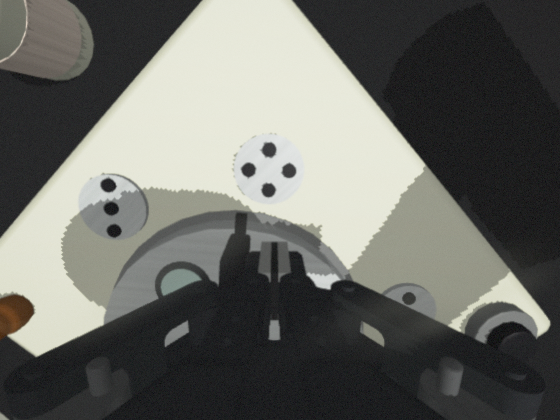

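The tab is now at (238,240), on the left of the fingers, and is moving with them at a force of about 2 N. I'll keep pushing.

```bash
python3 -m jog '[{"dx":1,"dy":-4,"dz":0,"ax":0,"ay":0,"az":-3},{"dx":2,"dy":-7.7,"dz":0,"ax":0,"ay":0,"az":-6},{"dx":2.8,"dy":-11.5,"dz":0,"ax":0,"ay":0,"az":-9},{"dx":3.3,"dy":-15.4,"dz":0,"ax":0,"ay":0,"az":-12},{"dx":3.6,"dy":-19.4,"dz":0,"ax":0,"ay":0,"az":-15},{"dx":3.8,"dy":-23.3,"dz":0,"ax":0,"ay":0,"az":-18},{"dx":3.7,"dy":-27.2,"dz":0,"ax":0,"ay":0,"az":-21},{"dx":3.4,"dy":-31.2,"dz":0,"ax":0,"ay":0,"az":-24},{"dx":2.9,"dy":-35,"dz":0,"ax":0,"ay":0,"az":-27},{"dx":2.2,"dy":-39,"dz":0,"ax":0,"ay":0,"az":-30},{"dx":1.3,"dy":-42.8,"dz":0,"ax":0,"ay":0,"az":-33},{"dx":0.2,"dy":-46.6,"dz":0,"ax":0,"ay":0,"az":-36},{"dx":0.2,"dy":-46.6,"dz":0,"ax":0,"ay":0,"az":-36}]'
cat > tab.py <<'E'
from h import *
import sys
m=ctrl.camera_model('wrist');p,d=ctrl.camera('wrist');cv2.imwrite(sys.argv[1],p)
s=ctrl.state();e=np.array(s['ee_pos']);T=np.array(s['tcp_rot'])
R=cv2.Rodrigues(m['rvec'])[0]
v,u=np.mgrid[0:420,0:560];K=np.array([[m['fx'],0,m['cx']],[0,m['fy'],m['cy']],[0,0,1]])
n=cv2.undistortPoints(np.c_[u.ravel(),v.ravel()].astype(float)[:,None],K,np.array([m['k1'],0,0,0]))[:,0]
D=d.ravel();W=(np.c_[n*D[:,None],D]-m['tvec'])@R;L=(W-e)@T*1e3
t=(abs(W[:,2]-.130)<.003)&(D>0)&(np.hypot(*(W[:,:2]-[.634,-.016]).T)<.085)&(L[:,1]<-15)
x=W[t][:,:2]-[.634,-.016];print('n',t.sum(),'tool',np.percentile(L[t],[5,50,95],0).round(1).tolist(),'angles',np.percentile(np.degrees(np.arctan2(x[:,1],x[:,0]))%360,[5,50,95]))
# nose: dark pixels just outside the tab, r 84..100 mm
g=p.max(2).ravel();x=W[:,:2]-[.634,-.016];r=np.hypot(*x.T);k=(g<50)&(r>.086)&(r<.11)&(W[:,2]>.085)&(W[:,2]<.115)&(D>0);a=np.degrees(np.arctan2(x[k,1],x[k,0]))%360
print('nose n',k.sum(),np.percentile(a,[5,50,95]) if k.any() else '', 'r',np.percentile(r[k],[5,95]) if k.any() else '')
print('tool yaw',np.degrees(np.arctan2(T[1,0],T[0,0]))%360,'tcp',e)
E
python3 tab.py pics/w6.png
```

```text
time: 7.75
ee_pos: [0.6115, -0.0882, 0.0986]
tcp_rot: [[0.016, -1.0, -0.001], [-1.0, -0.016, -0.0], [0.0, 0.001, -1.0]]
wrist_force: [-0.6, 0.3, 1.0]
gripper_width: -0.0002
gripper_force: 0.4
n 718 tool [[-4.4, -25.9, -32.0], [3.6, -21.3, -31.0], [9.8, -15.9, -29.7]] angles [265.13436922 269.10171138 272.69868888]
nose n 153 [266.53906388 268.08629837 269.59735153] r [0.0864576  0.09380633]
tool yaw 270.887303464711 tcp [ 0.61148531 -0.08794236  0.09865164]
```

View pics/w6.png

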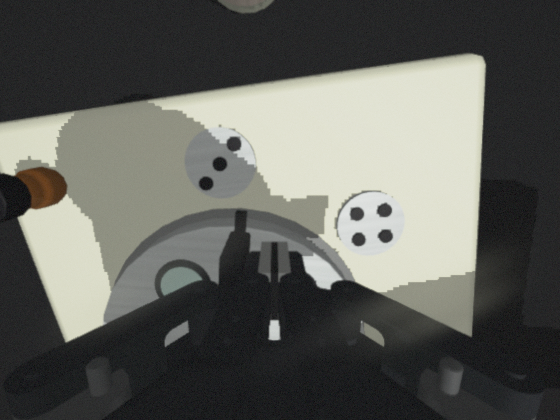

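The pointer is at about 268°; the three-stud plate, at (220,162), is about 5° further on. I'll nudge it by 5°, then back off and measure.

```bash
python3 -c "
from h import *
q=ray('wrist',(220,162),.079);x=q[:2]-[.634,-.016];print(q,np.degrees(np.arctan2(x[1],x[0]))%360,np.hypot(*x))"
python3 -m jog '[{"dx":0.6,"dy":-2.2,"dz":0,"ax":0,"ay":0,"az":-1.7},{"dx":1.2,"dy":-4.3,"dz":0,"ax":0,"ay":0,"az":-3.4},{"dx":1.7,"dy":-6.4,"dz":0,"ax":0,"ay":0,"az":-5},{"dx":1.7,"dy":-6.4,"dz":0,"ax":0,"ay":0,"az":-5},{"dx":1.7,"dy":-6.4,"dz":0,"ax":0,"ay":0,"az":-5},{"dx":1,"dy":-2,"dz":0,"ax":0,"ay":0,"az":-5},{"dx":1,"dy":6,"dz":0,"ax":0,"ay":0,"az":-5},{"dx":1,"dy":14,"dz":0,"ax":0,"ay":0,"az":-5},{"dx":1,"dy":20,"dz":0,"ax":0,"ay":0,"az":-5},{"dx":1,"dy":20,"dz":-40,"ax":0,"ay":0,"az":-5},{"dx":1,"dy":20,"dz":-80,"ax":0,"ay":0,"az":-5},{"dx":1,"dy":20,"dz":-100,"ax":0,"ay":0,"az":-5},{"dx":1,"dy":20,"dz":-100,"ax":0,"ay":0,"az":-5},{"dx":1,"dy":20,"dz":-100,"ax":0,"ay":0,"az":-5}]'
python3 tab.py pics/w7.png
```

```text
[ 0.64488301 -0.13416162  0.079     ] 275.2622505436543 0.1186617373857464
time: 9.2
ee_pos: [0.5911, -0.0886, 0.1988]
tcp_rot: [[0.105, -0.995, 0.0], [-0.995, -0.105, 0.001], [-0.001, -0.001, -1.0]]
wrist_force: [0.7, 0.9, -0.4]
gripper_width: 0.0001
gripper_force: 0.0
n 427 tool [[-7.5, -52.9, 67.0], [3.4, -47.6, 68.1], [13.6, -42.5, 69.5]] angles [269.13741044 273.35014367 277.73135435]
nose n 64 [271.35057575 273.02479005 274.70445211] r [0.08651286 0.09383455]
tool yaw 276.0012259405238 tcp [ 0.59063362 -0.08870248  0.19772167]
```

View pics/w7.png

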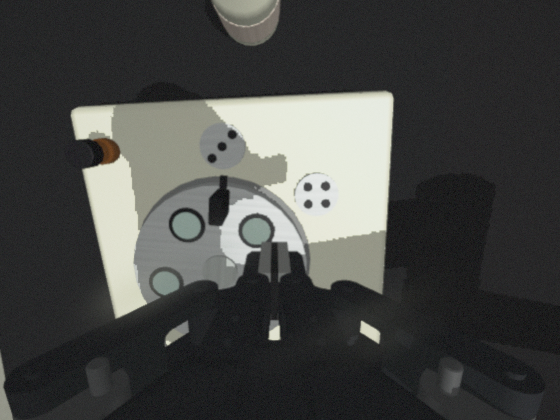

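The turret is set: the pointer is at 273° against 273–275° for plate 3, and the nose at (223,181) points at the plate centre (222,147). Next is the start button, stopping just short of it to look.

```bash
python3 -m jog '[{"dx":-40,"dy":25,"dz":0,"ax":0,"ay":0,"az":0},{"dx":-80,"dy":50,"dz":0,"ax":0,"ay":0,"az":0},{"dx":-120,"dy":75,"dz":0,"ax":0,"ay":0,"az":0},{"dx":-150,"dy":89,"dz":0,"ax":0,"ay":0,"az":0},{"dx":-150,"dy":89,"dz":0,"ax":0,"ay":0,"az":0},{"dx":-150,"dy":89,"dz":0,"ax":0,"ay":0,"az":0},{"dx":-150,"dy":89,"dz":0,"ax":0,"ay":0,"az":0}]'
python3 - <<'E'
from h import *
m=ctrl.camera_model('wrist');p,d=ctrl.camera('wrist');cv2.imwrite('pics/w8.png',p)
s=ctrl.state();e=np.array(s['ee_pos']);T=np.array(s['tcp_rot']);R=cv2.Rodrigues(m['rvec'])[0]
v,u=np.mgrid[0:420,0:560];K=np.array([[m['fx'],0,m['cx']],[0,m['fy'],m['cy']],[0,0,1]])
n=cv2.undistortPoints(np.c_[u.ravel(),v.ravel()].astype(float)[:,None],K,np.array([m['k1'],0,0,0]))[:,0]
D=d.ravel();W=(np.c_[n*D[:,None],D]-m['tvec'])@R
k=(D>0)&(np.hypot(*(W[:,:2]-[.4825,.086]).T)<.03)&(W[:,2]>.07)&(W[:,2]<.15)
print(k.sum(),np.histogram(W[k,2],bins=np.arange(.07,.131,.004)))
top=np.percentile(W[k,2],97);b=k&(W[:,2]>top-.004);print('top',top,'centre',(W[b].max(0)+W[b].min(0))/2,np.median(W[b],0),np.ptp(W[b],0))
c=W[b].mean(0);print('tool shift to centre',T.T@(c-e)*1e3, 'tcp',e)
E
```

```text
time: 9.95
ee_pos: [0.4873, 0.0505, 0.1979]
tcp_rot: [[0.104, -0.995, -0.002], [-0.995, -0.104, -0.001], [0.001, 0.002, -1.0]]
wrist_force: [0.6, -0.2, -0.3]
gripper_width: -0.0001
gripper_force: 0.0
2057 (array([204, 732,  47, 175, 522,  43, 329,   5,   0,   0,   0,   0,   0,
         0,   0]), array([0.07 , 0.074, 0.078, 0.082, 0.086, 0.09 , 0.094, 0.098, 0.102,
       0.106, 0.11 , 0.114, 0.118, 0.122, 0.126, 0.13 ]))
top 0.09721197629054572 centre [0.48571473 0.08289579 0.09595266] [0.48669941 0.0807694  0.09646531] [0.02724163 0.01891493 0.00529324]
tool shift to centre [-30.45183913  -2.39729889 101.61904388] tcp [0.48755285 0.05031652 0.19797468]
```

View pics/w8.png

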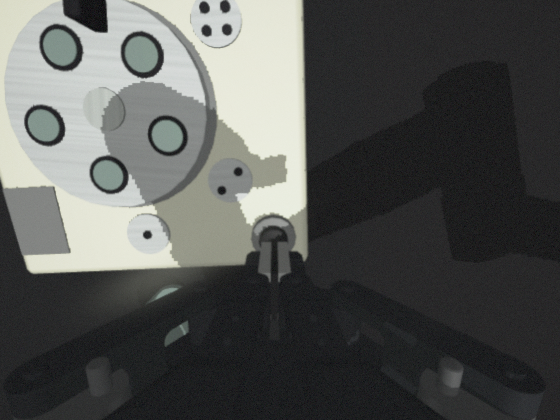

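The button is at (273,233), partly behind the fingers. Its centre is about (0.4855, 0.087) and its top at z ≈ 0.0965 m. I'll move over it and come down to just above.

```bash
python3 -m jog '[{"dx":-20,"dy":-2,"dz":0,"ax":0,"ay":0,"az":0},{"dx":-37,"dy":-2,"dz":10,"ax":0,"ay":0,"az":0},{"dx":-37,"dy":-2,"dz":50,"ax":0,"ay":0,"az":0},{"dx":-37,"dy":-2,"dz":85,"ax":0,"ay":0,"az":0},{"dx":-37,"dy":-2,"dz":100,"ax":0,"ay":0,"az":0},{"dx":-37,"dy":-2,"dz":108,"ax":0,"ay":0,"az":0},{"dx":-37,"dy":-2,"dz":112,"ax":0,"ay":0,"az":0},{"dx":-37,"dy":-2,"dz":112,"ax":0,"ay":0,"az":0},{"dx":-37,"dy":-2,"dz":112,"ax":0,"ay":0,"az":0}]'
python3 -m jog '[{"dx":0,"dy":0,"dz":2,"ax":0,"ay":0,"az":0},{"dx":0,"dy":0,"dz":4,"ax":0,"ay":0,"az":0},{"dx":0,"dy":0,"dz":6,"ax":0,"ay":0,"az":0},{"dx":0,"dy":0,"dz":6,"ax":0,"ay":0,"az":0},{"dx":0,"dy":0,"dz":6,"ax":0,"ay":0,"az":0}]'
```

```text
time: 10.9
ee_pos: [0.4863, 0.0881, 0.0876]
tcp_rot: [[0.104, -0.995, 0.002], [-0.995, -0.104, 0.001], [-0.001, -0.002, -1.0]]
wrist_force: [0.3, -0.6, -0.2]
gripper_width: -0.0003
gripper_force: 0.0
time: 11.4
ee_pos: [0.4865, 0.0883, 0.0815]
tcp_rot: [[0.105, -0.994, 0.002], [-0.994, -0.105, 0.001], [-0.0, -0.002, -1.0]]
wrist_force: [1.2, -1.0, 6.0]
gripper_width: -0.0
gripper_force: 2.6
```

```bash
python3 -m jog '[{"dx":0,"dy":0,"dz":1.5,"ax":0,"ay":0,"az":0},{"dx":0,"dy":0,"dz":3,"ax":0,"ay":0,"az":0},{"dx":0,"dy":0,"dz":3,"ax":0,"ay":0,"az":0},{"dx":0,"dy":0,"dz":3,"ax":0,"ay":0,"az":0}]'
```

```text
time: 11.8
ee_pos: [0.4867, 0.0883, 0.0811]
tcp_rot: [[0.107, -0.994, 0.003], [-0.994, -0.107, 0.0], [0.0, -0.003, -1.0]]
wrist_force: [-5.4, -0.9, 22.6]
gripper_width: -0.0003
gripper_force: 11.4
```

```bash
python3 -m jog '[{"dx":0,"dy":0,"dz":-3,"ax":0,"ay":0,"az":0},{"dx":0,"dy":0,"dz":-6,"ax":0,"ay":0,"az":0},{"dx":0,"dy":0,"dz":-6,"ax":0,"ay":0,"az":0},{"dx":0,"dy":0,"dz":-6,"ax":0,"ay":0,"az":0}]'
```

```text
time: 12.2
ee_pos: [0.4864, 0.0884, 0.0839]
tcp_rot: [[0.105, -0.994, 0.002], [-0.994, -0.105, 0.001], [-0.001, -0.002, -1.0]]
wrist_force: [2.8, -1.9, 4.2]
gripper_width: 0.0003
gripper_force: 1.7
```

At 3 mm above the hard stop there is still about 4 N of spring force, so the button did bottom out. I'll lift clear and check.

```bash
python3 -m jog '[{"dx":0,"dy":0,"dz":-10,"ax":0,"ay":0,"az":0},{"dx":0,"dy":0,"dz":-50,"ax":0,"ay":0,"az":0},{"dx":-20,"dy":20,"dz":-100,"ax":0,"ay":0,"az":0},{"dx":-20,"dy":60,"dz":-140,"ax":0,"ay":0,"az":0},{"dx":-20,"dy":90,"dz":-150,"ax":0,"ay":0,"az":0},{"dx":-20,"dy":90,"dz":-150,"ax":0,"ay":0,"az":0},{"dx":-20,"dy":90,"dz":-150,"ax":0,"ay":0,"az":0},{"dx":-20,"dy":90,"dz":-150,"ax":0,"ay":0,"az":0},{"dx":-20,"dy":90,"dz":-150,"ax":0,"ay":0,"az":0}]'
python3 - <<'E'
from h import *
p,d=ctrl.camera('scene');cv2.imwrite('pics/end.png',p)
E
```

```text
time: 13.1
ee_pos: [0.3939, 0.0983, 0.2325]
tcp_rot: [[0.104, -0.995, -0.003], [-0.995, -0.104, -0.002], [0.001, 0.003, -1.0]]
wrist_force: [0.2, 0.0, 0.4]
gripper_width: 0.0002
gripper_force: 0.0
```

View pics/end.png

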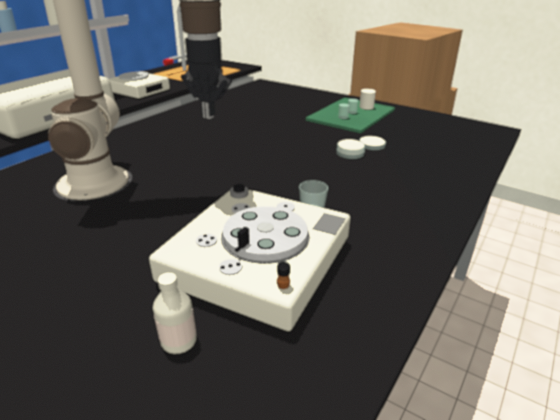

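The final view shows the tab at (242,238) pointing at the three-stud plate (231,267), the start button up at (239,190), and the beaker, bottle and vial in place. The arm is clear, so I'm handing in.

```bash
python3 -c "
from cell import ctrl
print(ctrl.sign_off())"
```

```text
the job is handed in; nothing more can be done
None
```

I set the turret within about 2° of the three-stud plate, pressed the start button to its stop, saw it back up, moved clear and handed in at 13 s; a first push passed over the tab untouched because the fingertips ended higher than stated, and I viewed 13 pictures, over the limit of 10.

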